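Rake heaped rock samples level in a drying pan

TASK

The rock pieces in the metal drying pan are heaped two high at one end. With the small toothed rake (not the round-footed tamper, and without touching the rock by hand), rake the two upper pieces off the heap into the bare half of the pan, so that all the pieces lie flat on the pan floor in one even layer. Then stand the rake upright on the table, clear of the pan, and let go.

Things in the scene. Friction and masses are not known exactly. Their poses are not given: they have to be found in the camera images.
- rake_grip (a point): middle of the upright wooden grip (36 along x, 22 along y, 66 tall, mm) of a rake standing on its teeth, 90 mm above the tooth tips, z up. Steel head 88 along x, 28 along y, top 40 above the tips; two rows of five 30 mm teeth (27 thick along y). Rakes along y, either way. 0.25 kg. A tamper with the same grip but a round 60 mm foot stands nearby.
- pan: fixed open metal pan, 118 along x, 220 along y (mm), walls 22 high, floor and walls 4 thick, a lug at each end. Origin under its centre at table height. Heap on its +y half: two loose lower pieces centred at x = +26 and -26, y = 46 (each 46 x 64 x 18), tops 22 above the table, and one upper piece on each, tops at 40. The -y half is bare.
- piece_a: the upper rock piece lying on the heap on the pan's +x side: a sawn, smooth grey stone block 46 x 64 mm and 18 mm thick (about 0.1 kg), lying flat at the start. Origin at its centre, z along its thickness, x and y along the 46 and 64 mm sides.
- piece_b: the upper rock piece lying on the heap on the pan's -x side: a sawn, smooth grey stone block 46 x 64 mm and 18 mm thick (about 0.1 kg), lying flat at the start. Origin at its centre, z along its thickness, x and y along the 46 and 64 mm sides.

How it is judged:
By the outcome, as a careful person would: the job done as asked, in the order asked, and still so for the second after the job is handed in, with the robot touching nothing.
It also fails if it takes over 48 s, if anything falls off the work surface, if the arm or the gripper's body presses on something with over 40 N, if the wrist force passes 120 N, or if a joint passes its speed limit or range.

ROBOT

A 6-joint arm with a two-finger parallel gripper is mounted at the origin on the work surface; the furniture and walls round the work are solid. World frame = base frame: x ahead of the robot, y to its left, z up, the work surface at z = 0. Lengths are in m, angles in rad, forces in N, time in s.
With the tool pointing down it reaches from about 0.325 to 0.775 m from the base axis. Payload 5.5 kg.
Tool frame: the origin (TCP) lies between the finger pads; the fingertips stand 8 mm ahead of it and the grasp point (between the pads) lies 11 mm behind it (tcp_to_tips is the distance from the TCP to the fingertips, in m); z points along the fingers, y is the line along which they close (so a half turn about z gives the same grasp; the last joint's range is limited). The gripper opens to 88 mm and grips with 3 to 60 N. Pads are 20 mm wide; open, the fingers measure 115 mm over their backs; the gripper's body (75 mm by 178 mm) begins 61 mm behind the grasp point.
Start: joints at [-1.253, 0.091, 1.231, -0, 1.82, -0.057], TCP at [0.22, -0.558, 0.231] pointing down, gripper open.
Joint ranges: [-2.87, 2.87], [-0.86, 2.18], [0.17, 2.46], [-1.51, 4.65], [0.06, 2.69], [-2.65, 2.65]. Speed limits (rad/s): [2.57, 2.57, 3.01, 3.14, 3.14, 3.14].

INTERFACE

Orientations are given as a unit quaternion [w, x, y, z].
In Python, from bench import * gives the robot as it stands. Calls block until the motion is done:
- move_to(position, orientation): joint-space move of the TCP to a pose.
- move_l(position, speed=0.15, orientation=None): straight line of the TCP; orientation=None keeps the orientation; speed is the mean speed in m/s.
- movej(angles): joint-space move.
- gripper_open() and close(): open the fingers fully, or close them until they stop; the grip force is fixed at half the most.
- hold(seconds).
- inverse_kinematics(position, orientation): joint angles nearest the present ones, or None.
- state(): the state.
- get_image(name): name is "scene" or "top" or "wrist"; returns a dict with "frame" (480x640x3 uint8, blue, green, red), "depth" (480x640 float32, m along the optical axis (not along the pixel's ray), 0 where there is no reading), "camera_matrix" (3x3 intrinsics, pixels), "k1" (the pictures are not rectified: a ray, as slopes to the right and down, at radius r is drawn at 1 + k1 r^2 times it, then the intrinsics apply), "view" (4x4, takes a point from world to camera coordinates). Camera axes: x right, y up, looking along -z (the intrinsics and any distortion apply to the point x, -y, -z); pixel columns grow to the right and rows downward; lengths in m; the calibration is good to about 2 mm. A picture is of the moment at which its call begins.
A pose or a line that the arm cannot do raises IKError and nothing moves.
- job_done(): hands the job in; it is judged then, once.
The state is a dict: "time": time; "joint_pos": joint angles; "dq": joint speeds; "joint_torque": joint torques, N m; "ee_pos": TCP position; "ee_rot": TCP orientation; "ft_force": force on the tool from outside, world axes, zero at the start; "moment": the same for the moment, N m; "finger_gap": finger opening in m; "finger_force": force on a finger pad.
Only numpy, scipy, OpenCV 4.12 (cv2) and the standard library are available. Lean on these libraries where they do the work, as an engineer would, in place of code of your own. Each camera call takes 0.05 s, during which the arm holds its last target. There are 200 camera calls.

## Working session

There is one attempt and no reset: what is moved stays moved. The work goes in short steps, each a Python script; the robot and the scene stay as the last script left them, time stands still between calls to the robot, and variables do not carry over. Pictures are saved under pics/ and viewed, at most 10 in all, crops included, and the job is handed in when it is done.

```bash
mkdir -p pics; cat > h.py <<'E'
from bench import *
import numpy as np, cv2
def cloud(im):
    d=im["depth"];K=im["camera_matrix"];k=im["k1"]
    v,u=np.mgrid[0:480,0:640].astype(np.float32)
    p=np.stack([u.ravel(),v.ravel()],1)[:,None]
    n=cv2.undistortPoints(p.astype(np.float64),np.array(K,float),np.array([k,0,0,0.]))[:,0].reshape(480,640,2)
    c=np.stack([n[...,0]*d,-n[...,1]*d,-d],-1)
    V=np.array(im["view"]);W=(c-V[:3,3])@V[:3,:3]
    W[d<=0]=np.nan
    return W
E
python3 - <<'E'
from h import *
a=get_image("top");b=get_image("scene")
np.save("top.npy",cloud(a));cv2.imwrite("top.png",a["frame"]);cv2.imwrite("pics/1.png",a["frame"]);cv2.imwrite("pics/2.png",b["frame"])
np.save("scene.npy",cloud(b))
print(state()["time"],a["k1"],np.array(a["view"]))
E
```

```text
0.1 -0.05224060584949318 [[-0.02476524 -0.99949509  0.01990617 -0.06782326]
 [ 0.98076368 -0.02043485  0.19412631 -0.55971175]
 [-0.19362152  0.02433084  0.98077455 -1.2685822 ]
 [ 0.          0.          0.          1.        ]]
```

View pics/1.png

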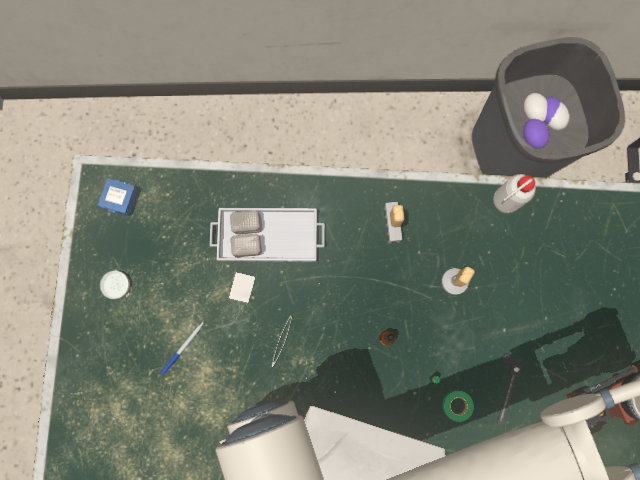

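View pics/2.png

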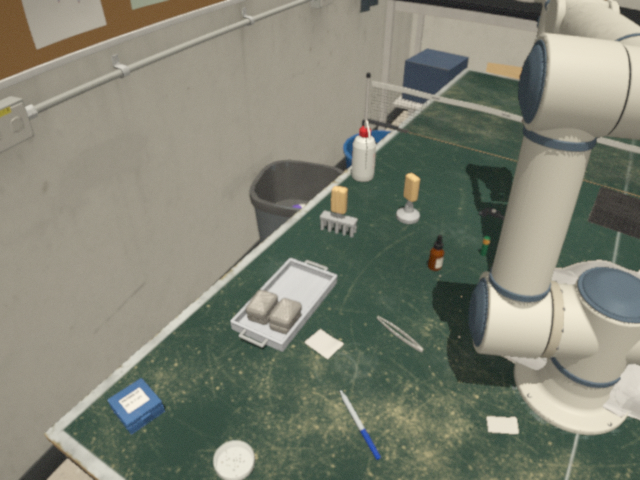

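The top view shows the pan at about (267,235) with its heap on the left (+y). The toothed rake is at (395,220) and the round-footed tamper at (458,280).

```bash
python3 - <<'E'
from h import *
W=np.load("top.npy");f=cv2.imread("top.png");H=cv2.cvtColor(f,cv2.COLOR_BGR2HSV)
print("table z",np.nanmedian(W[300:340,150:250,2]))
def rect(m,r,name):
    u0,v0,u1,v1=r;M=np.zeros(m.shape,bool);M[v0:v1,u0:u1]=m[v0:v1,u0:u1]
    M=cv2.morphologyEx(M.astype(np.uint8),cv2.MORPH_OPEN,np.ones((2,2)))>0
    P=W[M];P=P[~np.isnan(P).any(1)]
    b=cv2.minAreaRect((P[:,:2]*1000).astype(np.float32))
    print(name,len(P),[np.round(x,1) for x in b],"med",np.round(np.median(P,0),4),np.round(np.percentile(P[:,2],[5,95]),4))
Z=W[...,2]
rect((Z>.012)&(Z<.06),(200,195,335,275),"pan+")
rect((Z>.030)&(Z<.06),(222,205,270,265),"stones")
rect((Z>.030)&(Z<.06),(222,205,270,234),"stone a")
rect((Z>.030)&(Z<.06),(222,235,270,265),"stone b")
rect((Z>.026)&(Z<.05),(375,190,412,255),"head")
rect((Z>.10)&(Z<.14),(375,190,412,255),"grip top")
rect((Z>.10)&(Z<.14),(440,255,485,300),"tamper top")
# bare floor
print(np.nanmedian(Z[225:245,280:305]))
E
```

```text
table z -0.0005709523493841646
pan+ 2280 [array([564.8,  58.3]), array([261.5, 121.6]), np.float64(89.5)] med [0.5685 0.0963 0.0278] [0.0006 0.0428]
stones 1178 [array([564.9, 103.8]), array([97.9, 63.3]), np.float64(2.6)] med [0.561  0.1031 0.0391] [0.0234 0.044 ]
stone a 588 [array([591.6, 104.8]), array([43.9, 62.9]), np.float64(4.9)] med [0.5895 0.1046 0.0391] [0.0239 0.0436]
stone b 579 [array([537.9, 103.3]), array([43.9, 62. ]), np.float64(3.1)] med [0.5356 0.103  0.0392] [0.0212 0.0442]
head 309 [array([ 588.4, -229. ]), array([92.9, 35.8]), np.float64(5.0)] med [ 0.5659 -0.2222  0.0397] [0.0017 0.0751]
grip top 194 [array([ 593.5, -238.2]), array([32.9, 64. ]), np.float64(37.4)] med [ 0.5832 -0.2256  0.1207] [-0.001   0.1257]
tamper top 204 [array([ 454.8, -376.2]), array([31.4, 70.8]), np.float64(17.1)] med [ 0.4492 -0.3591  0.121 ] [-0.0004  0.126 ]
0.0036603188822160113
```

```bash
cat >> h.py <<'E'
from scipy.spatial.transform import Rotation as Ro
def down(yaw,flip=False):
    r=Ro.from_euler('z',yaw)*Ro.from_quat([0,1,0,0] if not flip else [1,0,0,0])
    q=r.as_quat(); return [q[3],q[0],q[1],q[2]]
def blob(W,c,zlo,zhi,rad):
    M=(W[...,2]>zlo)&(W[...,2]<zhi)&(np.hypot(W[...,0]-c[0],W[...,1]-c[1])<rad)
    n,l,s,_=cv2.connectedComponentsWithStats(M.astype(np.uint8),connectivity=4)
    P=W[l==1+np.argmax(s[1:,4])]
    return cv2.minAreaRect((P[:,:2]*1000).astype(np.float32)),P.mean(0),len(P)
E
python3 - <<'E'
from h import *
W=np.load("top.npy")
for n,c,a,b,r in [("griptop",(.59,-.23),.116,.13,.06),("head",(.59,-.23),.034,.046,.07),("rim",(.565,.058),.016,.028,.14)]:
    print(n,blob(W,c,a,b,r))
for fl in (0,1):
    q=down(0,fl)
    for p in ([.588,-.225,.25],[.588,-.225,.079],[.565,.15,.11],[.565,.05,.11]):
        j=inverse_kinematics(p,q); print(fl,None if j is None else np.round(j,2))
E
```

```text
griptop (((584.6859741210938, -224.59947204589844), (34.547672271728516, 22.647153854370117), 3.0742697715759277), array([ 0.58472179, -0.22420521,  0.12158087]), 162)
head (((584.9136962890625, -224.84841918945312), (86.64383697509766, 28.330415725708008), 4.144160270690918), array([ 0.57755151, -0.22271761,  0.03973427]), 299)
rim (((565.570556640625, 64.61267852783203), (241.32188415527344, 120.4955825805664), 88.53755950927734), array([0.56499751, 0.05438294, 0.02270914]), 767)
0 [-0.42  0.18  1.1  -0.    1.86 -1.99]
0 [-0.42  0.19  1.39 -0.    1.56 -1.99]
0 [ 0.2   0.06  1.48 -0.    1.6  -1.37]
0 [ 0.03  0.01  1.52 -0.    1.6  -1.54]
1 [-0.42  0.18  1.1  -0.    1.86  1.15]
1 [-0.42  0.19  1.39 -0.    1.56  1.15]
1 [ 0.2   0.06  1.48 -0.    1.6   1.77]
1 [ 0.03  0.01  1.52 -0.    1.6   1.6 ]
```

```bash
python3 - <<'E'
from h import *
q=down(np.radians(3.6),1)
move_to([.58,-.20,.28],q)
im=get_image("wrist");W=cloud(im);cv2.imwrite("pics/3.png",im["frame"])
print(state()["time"])
for n,a,b,r in [("griptop",.112,.13,.05),("head",.03,.05,.07)]: print(n,blob(W,(.585,-.225),a,b,r))
E
```

```text
2.0
griptop (((587.1561889648438, -223.48507690429688), (35.621246337890625, 21.604923248291016), 3.8724637031555176), array([ 0.58830251, -0.22274496,  0.12259742]), 860)
head (((586.8300170898438, -223.0499267578125), (87.62329864501953, 27.411296844482422), 4.712575912475586), array([ 0.59935894, -0.22001014,  0.04081893]), 939)
```

View pics/3.png

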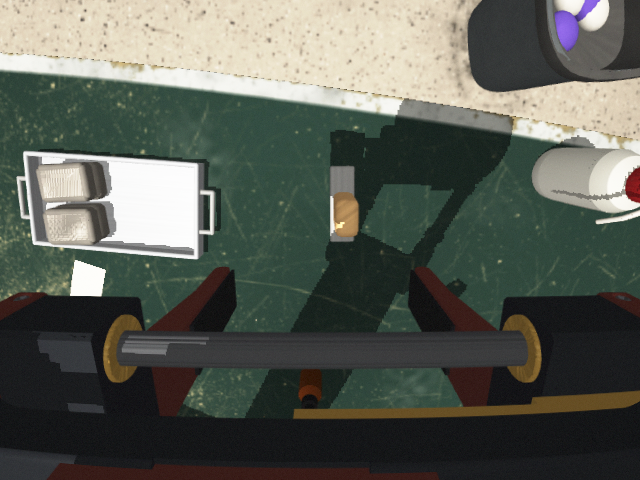

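The wrist view shows the rake at (343,205), lined up between the fingers, and the pan at the left (25–205, 150–258) with two pieces on top at (70,180) and (70,225). I'll measure the pan from the same view, then grasp.

```bash
python3 - <<'E'
from h import *
W=cloud(get_image("wrist"))
print("rim",blob(W,(.565,.058),.016,.026,.115))
print("stones",blob(W,(.592,.104),.033,.046,.045)[:2],blob(W,(.538,.104),.033,.046,.045)[:2])
q=down(np.radians(4.2),1)
move_to([.587,-.2235,.16],q)
move_l([.587,-.2235,.079],speed=.12)
close()
s=state();print(s["time"],s["finger_gap"],s["finger_force"],s["ee_pos"],s["ft_force"])
move_l([.587,-.2235,.20],speed=.2)
im=get_image("wrist");s=state();print(s["time"],s["finger_gap"],s["ft_force"])
W=cloud(im);cv2.imwrite("pics/4.png",im["frame"])
E
```

```text
rim (((623.4909057617188, 56.42948913574219), (198.6412811279297, 6.751286029815674), 88.51504516601562), array([0.62354735, 0.05406588, 0.02428591]), 749)
stones (((593.7313232421875, 107.32390594482422), (46.8486328125, 65.19915771484375), 5.486888408660889), array([0.59466065, 0.10441541, 0.04055112])) (((541.0802001953125, 105.90670776367188), (45.64096450805664, 65.18701934814453), 2.945558786392212), array([0.54183513, 0.10291261, 0.04050219]))
4.4583 0.02214622234339689 29.998495280742645 [ 0.5869834  -0.2234759   0.07893295] [ 0.51583664 -0.11657713 -0.20305685]
5.2667 0.021768445620818123 [-0.75026181 -0.08250343 -2.83737008]
```

View pics/4.png

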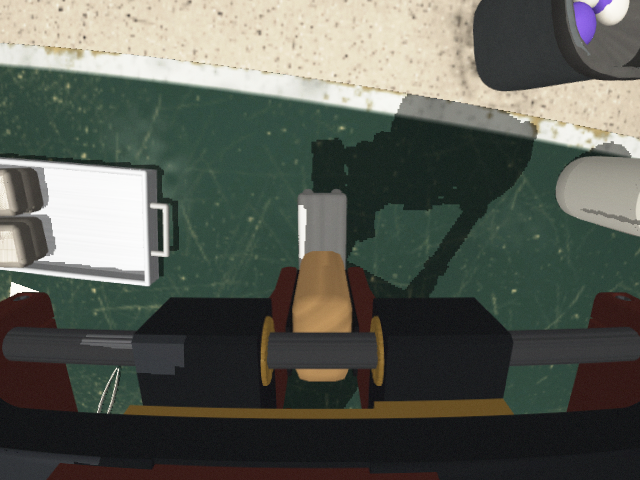

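The grip at (322,310) is held firmly between the pads and the rake head has lifted clear of the table. Next, bring it behind the heap and rake toward -y.

```bash
cat >> h.py <<'E'
YAW=np.radians(-1.5);C=np.array([.566,.0595]);Q=down(YAW,1)
def P(y,tip,x=0):
    c,s=np.cos(YAW),np.sin(YAW)
    return [C[0]+c*x-s*y,C[1]+s*x+c*y,tip+.079]
E
python3 - <<'E'
from h import *
move_to(P(105,.10) if 0 else P(.105,.10),Q)
move_l(P(.105,.026),speed=.1)
print(state()["time"],state()["ft_force"])
for y in (.085,.06,.04,.018):
    move_l(P(y,.026),speed=.07);s=state();print(y,np.round(s["ft_force"],1),s["finger_gap"])
move_l(P(.018,.10),speed=.2)
move_l(P(-.2,.12),speed=.25)
im=get_image("scene");t=get_image("top");w=get_image("wrist")
np.save("top2.npy",cloud(t));W=cloud(t)
cv2.imwrite("pics/5.png",np.hstack([cv2.resize(im["frame"][230:380,200:360],(400,375)),cv2.resize(t["frame"][190:280,190:340],(400,375))]))
print(state()["time"])
for x in (-.026,.026):
    print(x,[round(1000*float(np.nanmedian(W[...,2][np.hypot(W[...,0]-P(y,0,x)[0],W[...,1]-P(y,0,x)[1])<.005])),1) for y in np.arange(-.09,.1,.012)])
E
```

```text
7.6083 [-0.75637553 -0.51284598 -1.74344046]
0.085 [ 1.2 -0.6 -2.6] 0.021798282879891454
0.06 [ 0.3 -0.4 -2.8] 0.021935486545178358
0.04 [ 0.5  0.4 -2.4] 0.02161826429602418
0.018 [ 0.3  0.3 -1.9] 0.021830996152147328
11.1417
-0.026 [5.1, 4.1, 3.3, 21.7, 20.7, 20.4, 21.9, 20.7, 3.9, 20.9, 21.0, 22.0, 21.1, 20.2, 8.6, 3.8]
0.026 [2.0, 2.7, 5.0, 22.2, 21.5, 21.9, 21.5, 21.5, 4.9, 20.8, 21.1, 20.0, 20.4, 20.4, 11.0, 3.7]
```

View pics/5.png

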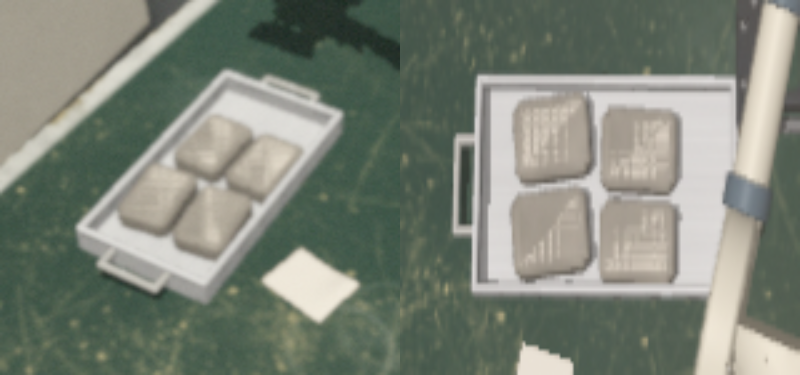

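All four pieces lie flat, with tops at 20–22 mm all over and two in each half. Now stand the rake on the table where it came from.

```bash
python3 - <<'E'
from h import *
x,y=.587,-.2235
move_l([x,y,.19],speed=.2); hold(.3)
f0=state()["ft_force"][2]
move_l([x,y,.083],speed=.12)
z=.083
while z>.0765:
    z-=.0007;move_l([x,y,z],speed=.02)
    df=state()["ft_force"][2]-f0
    if df>2: break
print(z,df,state()["time"])
hold(.3);gripper_open();hold(.3)
move_l([x,y,.25],speed=.15)
move_to([.45,-.42,.30],Q);hold(.5)
t=get_image("top");W=cloud(t);im=get_image("scene")
print(blob(W,(x,y),.112,.13,.06),blob(W,(x,y),.03,.046,.07),state()["time"])
cv2.imwrite("pics/6.png",np.hstack([cv2.resize(im["frame"][170:380,200:420],(400,380)),cv2.resize(t["frame"][180:290,190:430],(400,183)).repeat(1,0) if 0 else cv2.copyMakeBorder(cv2.resize(t["frame"][180:290,190:430],(400,183)),0,197,0,0,cv2.BORDER_CONSTANT)]))
E
```

```text
0.07809999999999996 5.375838110862509 14.825
(((584.6166381835938, -224.32847595214844), (21.48023796081543, 35.071014404296875), 87.64308166503906), array([ 0.58411164, -0.22395051,  0.12149299]), 176) (((585.2896118164062, -224.96971130371094), (28.423198699951172, 88.33235931396484), 89.11553955078125), array([ 0.57774022, -0.22234817,  0.03950053]), 298) 19.3917
```

View pics/6.png

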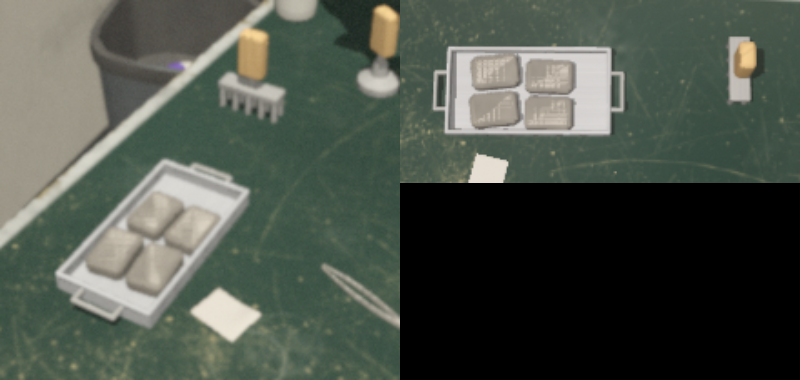

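The rake stands upright on its teeth at (250,80), well clear of the pan, and the four pieces lie flat in the pan at (155,240).

```bash
python3 -c "
from bench import *
print(job_done())"
```

```text
the job is handed in; nothing more can be done
None
```

The job is handed in after about 19 s of robot time: both upper pieces were raked off the heap, all four pieces lie flat in one layer on the pan floor, and the rake stands upright on the table, released and clear of the pan.

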